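# Top up the sloping travel rack: unsnap its keeper bar and stack the carton

## Robot

A 6-joint arm with a two-finger parallel gripper is mounted at the origin on a cart in front of the work surface, level with it; the furniture and walls round the work are solid. World frame = base frame: x ahead of the robot, y to its left, z up, the work surface at z = 0. Lengths are in m, angles in degrees, forces in N, time in s.
With the tool pointing down it reaches from about 0.25 to 0.8 m from the base axis. Payload 8.5 kg.
Tool frame: the origin (TCP) lies on the centre line of the jaws, within the pads' length; the fingertips stand 8 mm ahead of it and the grasp point (between the pads) lies 11 mm behind it; z points along the fingers, y is the line along which they close (so a half turn about z gives the same grasp; the last joint's range is limited). The gripper opens to 85 mm and grips with 20 to 120 N. Pads are 22 mm wide; open, the fingers measure 114 mm over their backs; the gripper's body (76 mm by 85 mm) begins 54 mm behind the grasp point. The pads swing forward as they close: fully open they stand 13 mm farther back than shut.
Start: joints at [-68.01, 13.648, -0.773, 75.585, 0, 90], TCP at [0.197, -0.487, 0.239] pointing down, gripper open.
Joint ranges: [-152.45, 152.45], [-59.26, 108.67], [-65.41, 83.53], [-104.44, 129.93], [-82.83, 76.93], [-180, 180]. Speed limits (degrees/s): [127.2, 127.2, 159.86, 180, 180, 180].

## Interface

Orientations are given as a 3x3 rotation matrix whose columns are the frame's x, y, z axes.
In Python, from workcell import * gives the robot as it stands.
- The arm moves only by the tool move_arm, never from a script. Its argument "moves" is text: rows parted by semicolons, each of 5 numbers parted by spaces: the shift along the tool's x, y, z in mm, then the turn about the tool's z in rad, then the opening, from 0 (shut) to 1 (fully open). In form: dx dy dz yaw jaw; .... A call has 1 to 10 rows; each row is the pose to reach, as a shift and turn from the pose commanded when the call began, along the tool's axes at that moment; what a row does not reach only later rows make up. A row lasts 1/12 s, in which the tool goes at most 41.7 mm and 7.16 degrees, less where a joint would pass 70% of its speed; a pose out of reach is approached as far as the arm can. A call with a gripper value outside its range is refused whole. The fingers move at their own pace and stop on an object; "newtons" is the grip in N (left out, the last holds). Time passes only in rows, so rows that repeat a pose let the fingers close. It gives the time, the measured TCP pose, the force, the opening and the grip force at its end, in the units of the state.
- read_state(): the state, without advancing time (a new reading comes with each control period).
- grab_frame(name): name is "scene" or "top"; returns the picture (384x512x3 uint8, red, green, blue); there is no depth.
- camera_model(name): a dict with "fx", "fy", "cx", "cy" (pixels), "distortion" ([k1, k2, p1, p2, k3] as OpenCV has them; the pictures are not rectified), "origin" and "orientation" of the camera in the world. Camera axes: x right, y down, z forward; pixel columns grow to the right and rows downward; lengths in m; the calibration is good to about 2 mm. A picture is of the moment at which its call begins. camera_model takes no time and is no camera call.
- job_done(): hands the job in; it is judged then, once.
The state is a dict: "time_s": time; "joint_positions": joint angles; "joint_velocities": joint speeds; "joint_torque": joint torques, N m; "tool_pos": TCP position; "orientation": TCP orientation; "ft_force": force on the tool from outside, world axes, zero at the start; "torque": the same for the moment, N m; "opening": finger opening in m; "grip_force": force on a finger pad.
Only numpy, scipy, OpenCV 4.12 (cv2) and the standard library are available. Lean on these libraries where they do the work, as an engineer would, in place of code of your own. Each camera call takes 0.05 s, during which the arm holds its last target. There are 200 camera calls.

## Task

Top up the travel rack: pull its keeper bar forward out of the two spring clips so that it lies in the rack's two rests just below and in front of the clips, at both ends. Then lay the loose carton on the carton that is already in the rack, lengthwise down the slope, flat, square and edge to edge with it, and pushed back against the backstop. Let go of everything, leave the lower carton and the bar in their places, and leave the other things on the worktop alone.

Things in the scene. Friction and masses are not known exactly. Their poses are not given: they have to be found in the camera images.
- rack: Grey sheet-metal rack, 160 mm deep, 202 mm wide, 131 mm high, fixed. Origin: centre of its underside on the worktop; x points to its rear, y to its left, z up. Two cheeks at y = -95 and +95 mm carry the clips and, below and in front of them, the rests. Between the cheeks only the bar and the cartons stand over the bed. Backstop's top edge: rack x = 80, z = 98 mm.
- clip_mid (a point): Midway between the two spring clips, where the clipped bar's axis runs (rack x = -23, z = 119 mm); axes as the rack's. Each is a spring-steel C, 12 mm wide, open straight forward (rack -x).
- rest_mid (a point): Midway between the two rests, where the axis of a bar at home in them runs (rack x = -57, z = 75 mm); axes as the rack's. Each rest is an open-topped slot 21 mm wide with a ramp leading down into it from below the clip and a front prong reaching up to rack z = 122 mm.
- bed: Sloping bed with its backstop, part of the rack. Origin: middle of their inner corner. x points down the slope into the backstop (bed at negative x, 132 mm long, 188 wide), z square to the bed, which falls 15 degrees to the rear. Backstop square to it, 75 mm high. A carton at home has its centre at x = -55, z = 15 mm (lower) or 45 mm (upper).
- bar_mid (a point): Middle of the keeper bar: steel tube 16 mm thick, black 21 mm end caps, 252 mm long along its y; 0.14 kg, loose, at first in both clips, over the front of the stack. Drawn forward near its middle it resists with 8 to 14 N; one end may snap out first: draw on (30 mm in all) and both drop into the rests. A fingertip has room behind it: 60 mm back, 35 mm below its axis.
- old_carton_mid (a point): Centre of the lower carton, lying on the rack's bed against the backstop: white card with a grey band, 110 (its x) x 62 (y) x 30 (z) mm, loose, about 0.11 kg.
- new_carton_mid (a point): Centre of the loose carton, flat on the worktop to the right of the rack: same kind, white card with a grey band, 110 (its x) x 62 (y) x 30 (z) mm, about 0.11 kg. Pinch it across its 62 mm width. On the rack its x lies along the slope, either way round. Card grips card: it does not slide down the slope by itself.
- vial_0: Clear glass vial, 25 mm across, 58 mm high, standing at the front left; leave alone. Origin under its centre.
- vial_1: Brown glass vial, 25 mm across, 58 mm high, standing at the front left; leave alone. Origin under its centre.
- plaster_roll: Roll of plaster lying flat, 50 mm across, 25 mm high, in front; leave alone. Origin under its centre.
- syringe_pack: Blister pack with a syringe, 150 (x) x 60 (y) x 26 mm, lying in front; leave alone. Origin under its centre.
There are look-alikes about, which are no part of the job. Leave any turquoise look-alike of the part that bears old_carton_mid alone. Leave any orange look-alike of the part that bears new_carton_mid alone.

How it is judged:
By the outcome, as a careful person would: the job done as asked, in the order asked, and still so for the second after the job is handed in, with the robot touching nothing.
It also fails if it takes over 58 s, if anything falls off the work surface, if the arm or the gripper's body presses on something with over 40 N, if the wrist force passes 120 N, or if a joint passes its speed limit or range.

## Working session

There is one attempt and no reset: what is moved stays moved. The work goes in short steps, Python scripts to look and compute and a tool call to move; the robot and the scene stay as the last step left them, time stands still between calls to the robot, and variables do not carry over. Pictures are saved under pics/ and viewed, at most 10 in all, crops included, and the job is handed in when it is done.

Besides the shell and the picture viewer there is one more tool, called after "Request:" by a JSON object that holds its "name" and its "arguments", one argument or row to a line. move_arm: Moves the arm, as the interface text tells. Its arguments: {"type":"object","properties":{"moves":{"type":"string"},"newtons":{"type":"number"}},"required":["moves"]}

```bash
mkdir -p pics; ls
cat > h.py <<'E'
from workcell import *
import numpy as np, cv2
def cam(n):
    m=camera_model(n); K=np.array([[m["fx"],0,m["cx"]],[0,m["fy"],m["cy"]],[0,0,1.]]); return K,np.array(m["distortion"],float),np.array(m["origin"]),np.array(m["orientation"])
def ray(n,uv):
    K,d,o,R=cam(n); p=cv2.undistortPoints(np.array(uv,float).reshape(-1,1,2),K,d).reshape(-1,2)
    return o,np.c_[p,np.ones(len(p))]@R.T
def plane(n,uv,z):
    o,v=ray(n,uv); return o+v*((z-o[2])/v[:,2])[:,None]
def proj(n,P):
    K,d,o,R=cam(n); return cv2.projectPoints((np.array(P,float).reshape(-1,3)-o)@R,np.zeros(3),np.zeros(3),K,d)[0].reshape(-1,2)
def save(n,f,box=None,s=1,im=None):
    im=grab_frame(n) if im is None else im
    im=im[:,:,::-1]
    if box: im=im[box[1]:box[3],box[0]:box[2]]
    cv2.imwrite("pics/"+f,cv2.resize(im,None,fx=s,fy=s,interpolation=cv2.INTER_CUBIC))
E
python3 - <<'E'
from h import *
for n in("scene","top"):
    im=grab_frame(n); np.save(n+"0.npy",im); save(n,n+"0.png",im=im,s=1.5); print(n,camera_model(n))
print(read_state())
E
```

```text
pics
scene {'fx': 458.9289940065172, 'fy': 458.9289940065172, 'cx': 260.8355821223885, 'cy': 189.33403622448725, 'distortion': array([0.02196306, 0.        , 0.        , 0.        , 0.        ]), 'origin': array([-0.24819152, -0.90222635,  0.91357069]), 'orientation': array([[ 0.68030153, -0.47782971,  0.55575948],
       [-0.7327908 , -0.42852966,  0.52856407],
       [-0.01440419, -0.76683838, -0.6416786 ]])}
top {'fx': 488.74709411825387, 'fy': 488.74709411825387, 'cx': 251.048752779661, 'cy': 185.53044777960653, 'distortion': array([-0.07098898,  0.        ,  0.        ,  0.        ,  0.        ]), 'origin': array([-0.0349852 , -0.32402131,  1.81411151]), 'orientation': array([[ 0.16002502, -0.9429901 ,  0.29182471],
       [-0.98707313, -0.15021029,  0.0558883 ],
       [-0.00886704, -0.29699586, -0.9548376 ]])}
{'time_s': 0.1, 'joint_positions': array([-6.80107021e+01,  1.36758487e+01, -8.12004374e-01,  7.55843987e+01,
       -8.66556035e-05,  8.99986290e+01]), 'joint_velocities': array([-0.02027472, -0.04327565,  0.13024697,  0.0393525 ,  0.04834177,
        0.04364333]), 'joint_torque': array([-9.66857115e-04, -5.39722037e+01,  3.46997023e+01,  1.34488536e-02,
       -1.23402419e-04, -1.86630018e-05]), 'tool_pos': array([ 0.1964405 , -0.4864701 ,  0.23875794]), 'orientation': array([[ 9.27244850e-01,  3.74455291e-01, -4.73574559e-04],
       [ 3.74455590e-01, -9.27244113e-01,  1.16872957e-03],
       [-1.48225040e-06, -1.26103112e-03, -9.99999205e-01]]), 'ft_force': array([-0.60668309,  0.51505369, -0.54252298]), 'torque': array([ 0.06941563, -0.00616245, -0.00775999]), 'grip_force': 0.0, 'opening': 0.0854864289219916}
```

View pics/scene0.png

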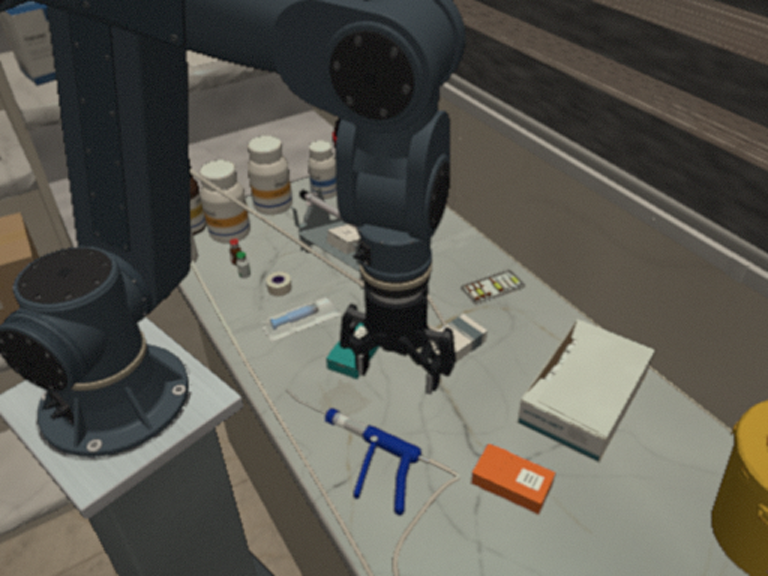

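View pics/top0.png

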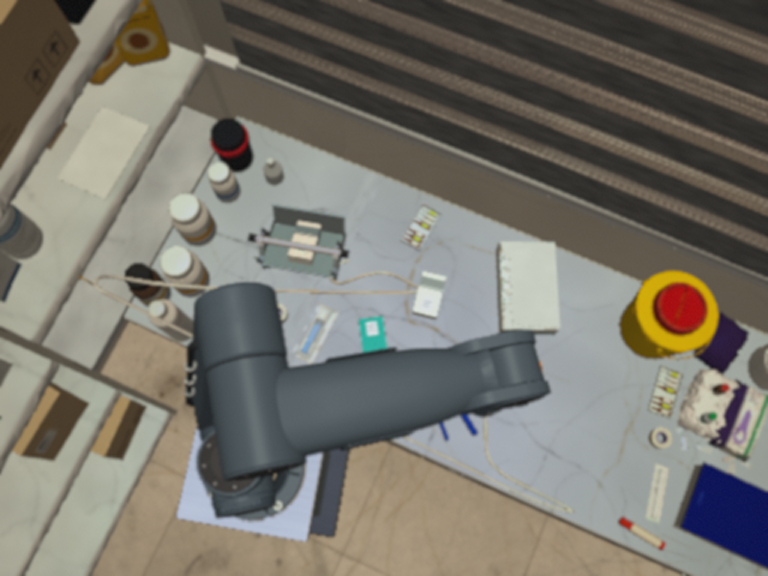

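Candidates for the new carton in the top picture at 1.5x: the white one with a grey band at (430,294), the turquoise look-alike at (372,335), the orange one (scene 512,478) and the large white box at (528,285). I choose (430,294). The rack is at (303,242), with its bar running from (252,238) to (345,254). I'll check these in a close crop.

Run:
```python
from h import *
im=np.load("top0.npy"); save("top","c1.png",(155,125,310,240),5,im)
```

```text
(no output)
```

View pics/c1.png

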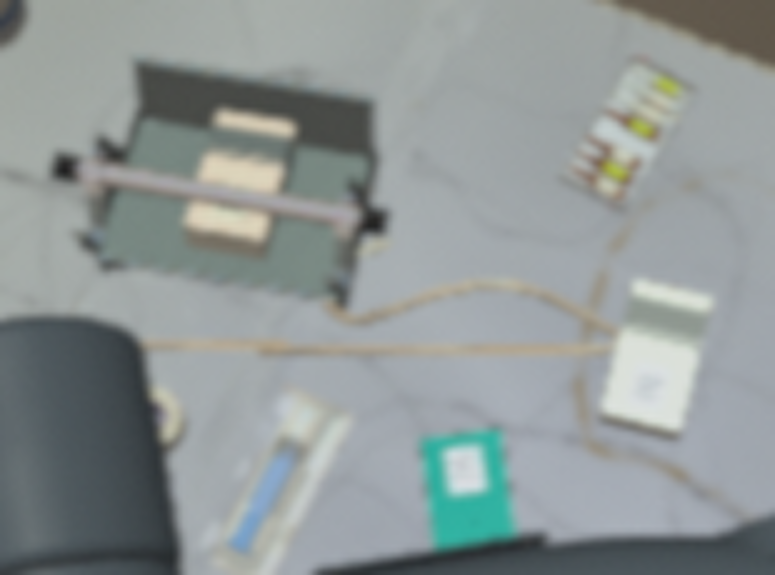

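The crop (5x, offset 155,125) shows a white carton with a grey band at about (657,357), and the rack with its bar caps at (67,167) and (373,222). The lower carton sits mid-bed at (240,180), and the turquoise look-alike at (468,490). Measuring these next.

Run:
```python
from h import *
c=lambda *p:np.array(p,float)/5+[155,125]-.4
np.set_printoptions(precision=4,suppress=True)
b=plane("top",c((67,167),(373,222)),.119); d=b[0]-b[1]; print("bar",b,np.linalg.norm(d))
y=d/np.linalg.norm(d); x=np.array([y[1],-y[0],0]); mid=b.mean(0); print("rack yaw",np.degrees(np.arctan2(x[1],x[0])))
rk=mid-[0,0,.119]+.023*x; print("rack",rk, "rack x",x)
bs=plane("top",c((135,62),(373,100)),.098); print("backstop in rack",[(np.dot(p-rk,x),np.dot(p-rk,y)) for p in bs])
n=plane("top",c((635,282),(713,298),(682,430),(601,413)),.03); print("carton",n,n.mean(0)); 
print([np.linalg.norm(n[i]-n[(i+1)%4]) for i in range(4)])
l=n[0]-n[3]+n[1]-n[2]; print("carton yaw",np.degrees(np.arctan2(l[1],l[0])))
# auto: masks
im=np.load("top0.npy"); hsv=cv2.cvtColor(im,cv2.COLOR_RGB2HSV)
for p in [(275,195),(285,205),(203,160),(200,175)]: print(p,im[p[1],p[0]],hsv[p[1],p[0]])
g=plane("top",c((205,150),(286,160)),.119-.05); print("oldcart",[(np.dot(p-rk,x),np.dot(p-rk,y)) for p in g])
print(proj("scene",[mid,n.mean(0),rk]))
```

```text
bar [[ 0.5402  0.0967  0.119 ]
 [ 0.5332 -0.1354  0.119 ]] 0.23221977642705532
rack yaw -1.7263887860280762
rack [ 0.5597 -0.02    0.    ] rack x [ 0.9995 -0.0301  0.    ]
backstop in rack [(np.float64(0.07652410297410676), np.float64(0.0909343716272069)), (np.float64(0.07958385861720492), np.float64(-0.09373141009278702))]
carton [[ 0.5467 -0.3323  0.03  ]
 [ 0.5433 -0.3931  0.03  ]
 [ 0.4364 -0.3839  0.03  ]
 [ 0.4399 -0.3217  0.03  ]] [ 0.4916 -0.3578  0.03  ]
[np.float64(0.06085453558829964), np.float64(0.10729680359813987), np.float64(0.062227544473439374), np.float64(0.1072733513623227)]
carton yaw -5.3047831113939585
(275, 195) [164 160 148] [ 23  25 164]
(285, 205) [215 219 222] [103   8 222]
(203, 160) [219 212 187] [ 23  37 219]
(200, 175) [119 121 112] [ 37  19 121]
oldcart [(np.float64(0.02671212812899446), np.float64(0.028130337274104147)), (np.float64(0.030250410651409754), np.float64(-0.03459556702659785))]
[[227.8316 142.5051]
 [303.2688 222.2433]
 [235.2498 169.9106]]
```

Request:
{"name": "move_arm", "arguments": {
  "moves": "20 -11 0 0 1; 52 -29 0 0 1; 84 -47 0 0 1; 118 -66 0 0 1; 152 -85 0 0 1; 186 -104 0 0 1; 220 -123 0 0 1; 254 -142 0 0 1; 280 -156 0 0 1; 300 -167 0 0 1"
}}

```text
time_s: 0.93
tool_pos: [0.4133, -0.2174, 0.2391]
orientation: [[0.927, 0.376, -0.0], [0.376, -0.927, 0.001], [0.0, -0.001, -1.0]]
ft_force: [0.2, -0.4, -0.4]
opening: 0.0854
grip_force: 0.0
```

Run:
```python
from h import *
s=read_state(); print(s["time_s"],s["joint_positions"],s["tool_pos"])
```

```text
0.9333 [-2.77543195e+01  7.97818353e+00 -8.03296179e+00  7.40130211e+01
  2.15155477e-02  1.30161148e+02] [ 0.41331485 -0.21736845  0.23910839]
```

Request:
{"name": "move_arm", "arguments": {
  "moves": "22 -12 0 -0.12 1; 45 -25 0 -0.24 1; 67 -38 0 -0.36 1; 90 -50 0 -0.48 1; 112 -63 0 -0.6 1; 134 -75 0 -0.72 1; 156 -88 0 -0.84 1; 179 -100 0 -0.96 1; 201 -113 0 -1.08 1; 223 -125 0 -1.2 1"
}}

```text
time_s: 1.77
tool_pos: [0.5726, -0.0189, 0.2389]
orientation: [[-0.019, 1.0, -0.001], [1.0, 0.019, 0.0], [0.0, -0.001, -1.0]]
ft_force: [-0.4, 0.4, -0.1]
opening: 0.0852
grip_force: 0.0
```

Request:
{"name": "move_arm", "arguments": {
  "moves": "0 0 4 -0.12 1; 0 0 8 -0.24 1; 0 0 12 -0.36 1; 0 0 16 -0.48 1; 0 0 20 -0.6 1; 0 0 25 -0.72 1; 0 0 30 -0.84 1; 0 0 35 -0.96 1; 0 0 40 -1.08 1; 0 0 40 -1.2 1"
}}

```text
time_s: 2.6
tool_pos: [0.5715, -0.0201, 0.1979]
orientation: [[-0.939, 0.345, -0.002], [0.345, 0.939, 0.0], [0.002, -0.001, -1.0]]
ft_force: [0.5, -1.0, -0.1]
opening: 0.0855
grip_force: 0.0
```

Run:
```python
from h import *
s=read_state(); print(s["time_s"],s["joint_positions"],s["tool_pos"]); R=s["orientation"]; print(R)
im=grab_frame("scene"); np.save("s1.npy",im); save("scene","s1.png",(150,60,350,210),4,im)
```

```text
2.6 [-2.02136254e+00  1.92473591e+01  1.04517232e+00  7.19319132e+01
  5.58268048e-03  1.81372467e+01] [ 0.57149403 -0.02014122  0.197894  ]
[[-9.38739551e-01  3.44619500e-01 -2.33559167e-03]
 [ 3.44620040e-01  9.38742241e-01  1.79929372e-04]
 [ 2.25452573e-03 -6.35984877e-04 -9.99997256e-01]]
```

View pics/s1.png

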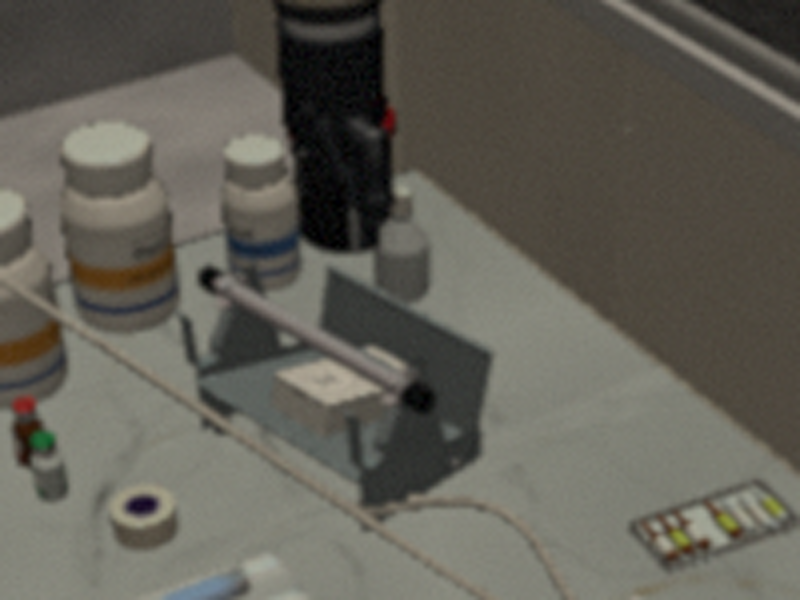

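The scene crop (4x, offset 150,60) shows the rack free. The bar caps are at (210,278) and (418,398), and the lower carton's front-left top edge runs (277,375)-(325,425). The backstop's top edge runs (333,270)-(490,355). Triangulating against the top view.

```bash
cat >> h.py <<'E'
def tri(a,b):
    o1,v1=ray("scene",a);o2,v2=ray("top",b);out=[]
    for p,q in zip(v1,v2):
        t=np.linalg.lstsq(np.c_[p,-q],o2-o1,rcond=None)[0]; A,B=o1+t[0]*p,o2+t[1]*q; out.append(np.r_[(A+B)/2,np.linalg.norm(A-B)])
    return np.array(out)
E
python3 - <<'E'
from h import *
np.set_printoptions(precision=4,suppress=True)
c=lambda *p:np.array(p,float)/5+[155,125]-.4
f=lambda *p:np.array(p,float)/4+[150,60]-.375
print("tcp px",proj("scene",[[.5715,-.02,.198]]))
print(tri(f((210,278),(418,398)),c((67,167),(373,222))))
print("bar z plane",plane("scene",f((210,278),(418,398)),.119))
print("backstop",plane("scene",f((333,270),(490,355)),.098), plane("top",c((135,62),(373,100)),.098))
E
```

```text
tcp px [[234.7186 115.8452]]
[[ 0.5386  0.0983  0.1175  0.0048]
 [ 0.5343 -0.1342  0.1133  0.0019]]
bar z plane [[ 0.5348  0.0973  0.119 ]
 [ 0.5279 -0.1393  0.119 ]]
backstop [[ 0.6314  0.0567  0.098 ]
 [ 0.6264 -0.122   0.098 ]] [[ 0.6389  0.0686  0.098 ]
 [ 0.6364 -0.1161  0.098 ]]
```

Request:
{"name": "move_arm", "arguments": {
  "moves": "0 0 10 -0.11 1; 0 0 20 -0.22 1; 0 0 30 -0.323 1; 0 0 42 -0.323 1; 0 0 55 -0.323 1; 0 0 70 -0.323 1; 0 0 84 -0.323 1; 0 0 96 -0.323 1; 0 0 104 -0.323 1; 0 0 104 -0.323 1"
}}

```text
time_s: 3.48
tool_pos: [0.5711, -0.0201, 0.0936]
orientation: [[-0.999, 0.037, -0.003], [0.037, 0.999, 0.0], [0.003, 0.0, -1.0]]
ft_force: [-0.6, -0.2, -0.1]
opening: 0.0854
grip_force: 0.0
```

Request:
{"name": "move_arm", "arguments": {
  "moves": "6 0 0 0 1; 12 0 0 0 1; 16 0 0 0 1; 20 0 0 0 1; 24 0 0 0 1; 28 0 0 0 1; 32 0 0 0 1; 36 0 0 0 1; 40 0 0 0 1; 43 0 0 0 1"
}}

```text
time_s: 4.32
tool_pos: [0.5282, -0.0186, 0.0953]
orientation: [[-0.999, 0.035, -0.001], [0.035, 0.999, 0.0], [0.001, 0.0, -1.0]]
ft_force: [0.3, 0.1, 0.0]
opening: 0.0853
grip_force: 0.0
```

Run:
```python
from h import *
s=read_state(); print(s["time_s"],s["joint_positions"],s["tool_pos"],s["ft_force"]); print(s["orientation"])
im=grab_frame("scene"); np.save("s2.npy",im); save("scene","s2.png",(170,80,310,190),5,im)
```

```text
4.3167 [-2.02359450e+00  1.91376500e+01 -1.52147998e+01  5.56957901e+01
  7.29004275e-03 -2.62803168e-02] [ 0.52816074 -0.0186235   0.09533673] [0.31810181 0.05604594 0.02520345]
[[-9.99392108e-01  3.48527559e-02 -8.36929113e-04]
 [ 3.48526364e-02  9.99392450e-01  1.56885928e-04]
 [ 8.41888544e-04  1.27621372e-04 -9.99999637e-01]]
```

View pics/s2.png

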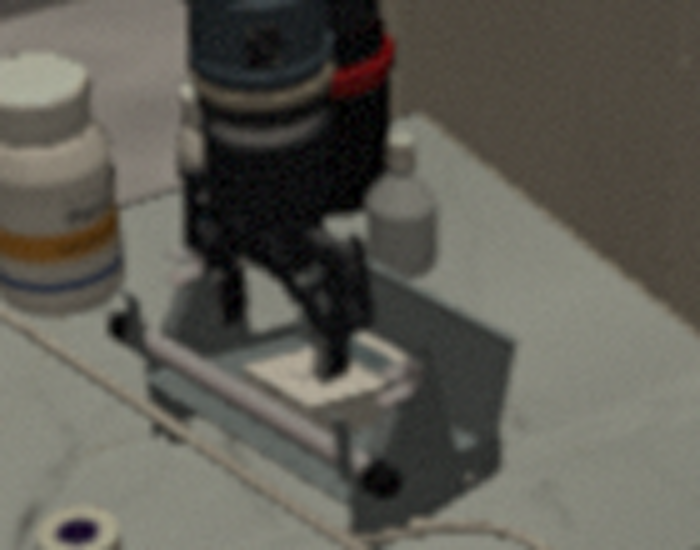

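Run:
```python
from h import *
x=np.array([.9995,-.0297,0]);y=np.array([.0297,.9995,0]);rk=np.array([.557,-.02,0])
for n,a,z in(("rest",-.057,.075),("clip",-.023,.119)): print(n,proj("scene",[rk+a*x+s*y*.116+[0,0,z] for s in(1,-1)]))
f=lambda *p:np.array(p,float)/5+[170,80]-.4
print(f((125,322),(382,478))); 
for p in plane("scene",f((125,322),(382,478)),.075): print((p-rk)@x,(p-rk)@y)
```

```text
rest [[196.09697468 144.60045741]
 [245.95912801 175.16324267]]
clip [[202.89168791 128.86404649]
 [253.7566322  158.18923613]]
[[194.6 144. ]
 [246.  175.2]]
-0.05814836388497573 0.12219172976779202
-0.05703224622419592 -0.11620074688231637
```

The bar's caps now project at the rests at both ends (scene px (194.6,144) and (246,175.2), within 2 px of prediction), so the bar is home. Next I raise the tool and go over the new carton.

Request:
{"name": "move_arm", "arguments": {
  "moves": "0 0 -20 0 1; 0 0 -55 0 1; 0 0 -92 0 1; 2 -25 -120 0.01 1; 4 -60 -130 0.02 1; 7 -97 -130 0.03 1; 10 -134 -130 0.04 1; 13 -171 -130 0.05 1; 16 -208 -130 0.058 1; 18 -245 -130 0.058 1"
}}

```text
time_s: 5.2
tool_pos: [0.5018, -0.2645, 0.2253]
orientation: [[-0.996, 0.093, -0.0], [0.093, 0.996, 0.0], [0.0, 0.0, -1.0]]
ft_force: [0.2, -0.4, -0.3]
opening: 0.0855
grip_force: 0.0
```

Run:
```python
from h import *
s=read_state(); print(s["time_s"],s["tool_pos"],s["ft_force"])
a=grab_frame("scene"); b=grab_frame("top"); np.save("s3.npy",a); np.save("t3.npy",b)
A=cv2.resize(a[90:290,160:360],(400,400),interpolation=3); B=cv2.resize(b[125:245,160:280],(400,400),interpolation=3)
cv2.imwrite("pics/d3.png",np.hstack([A,B])[:,:,::-1])
```

```text
5.2 [ 0.50179521 -0.26448183  0.22528987] [ 0.2238024  -0.37628464 -0.32148148]
```

View pics/d3.png

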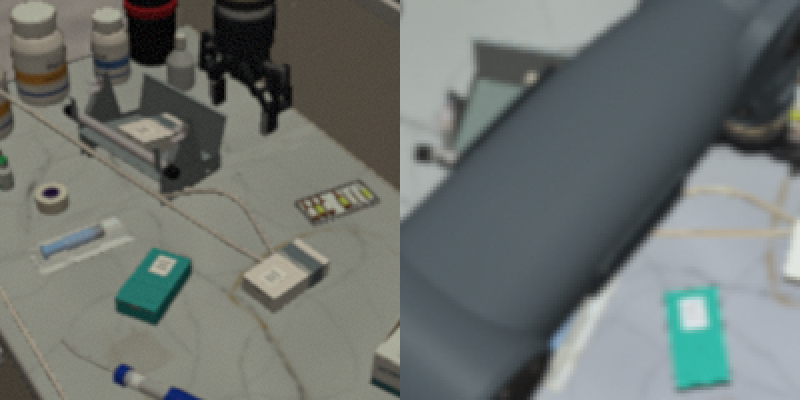

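The scene half (2x, offset 160,90) shows the rack with the bar lying in both rests, caps at (70,105) and (170,172). The lower carton is undisturbed at (150,130). The new carton's top face is at about (285,272). One zoomed crop for the edges.

Run:
```python
from h import *
a=np.load("s3.npy"); z=lambda x0,y0:cv2.resize(a[y0:y0+50,x0:x0+50],(400,400),interpolation=3)
cv2.imwrite("pics/e3.png",np.hstack([z(212,132),z(276,202)])[:,:,::-1])
n=np.array([[.5467,-.3323,.03],[.5433,-.3931,.03],[.4364,-.3839,.03],[.4399,-.3217,.03]])
print((proj("scene",n)-[276,202]+.5)*8+[400,0])
```

```text
[[663.54792413  52.66350201]
 [795.40610809 136.38637473]
 [579.27468048 288.53772235]
 [444.72027037 194.96236545]]
```

View pics/e3.png

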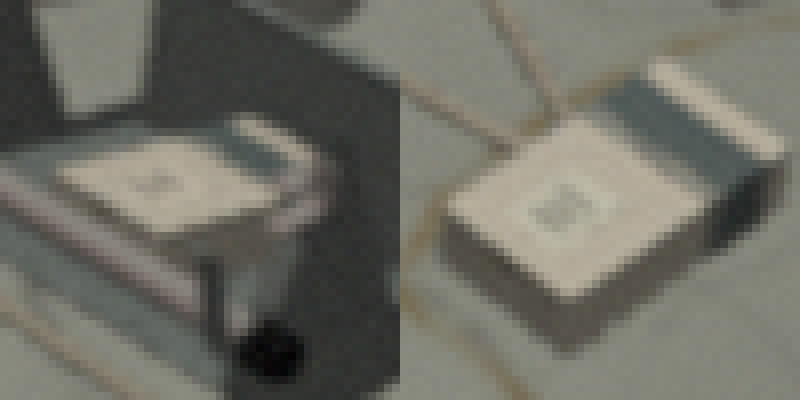

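Run:
```python
from h import *
np.set_printoptions(precision=4,suppress=True)
e=lambda ox,oy,*p:(np.array(p,float)-.0)/8+[ox,oy]-.5
n=plane("scene",e(276,202,(255,58),(390,150),(170,300),(45,205)),.03); print(n.mean(0),[np.linalg.norm(n[i]-n[i-1]) for i in range(4)]); l=n[0]-n[3]+n[1]-n[2]; print(np.degrees(np.arctan2(l[1],l[0])))
x=np.array([.9995,-.0297,0]);y=np.array([.0297,.9995,0])
c=np.cos(np.radians(15));s=np.sin(np.radians(15))
bo=np.array([.557,-.02,0])+.0606*x+[0,0,.0256]; bx=c*x-[0,0,s]; bz=s*x+[0,0,c]
def bed(cam,uv,h):
    o,v=ray(cam,uv); t=((bo-o)@bz+h)/(v@bz); P=o+v*t[:,None]-bo; return np.c_[P@bx,P@y]*1e3
print("scene old",bed("scene",e(212,132,(58,175),(165,238),(300,165),(240,115)),.03))
cc=lambda *p:np.array(p,float)/5+[155,125]-.4
print("top old",bed("top",cc((184,228),(265,243),(297,125),(216,108)),.03))
print("top edges",bed("top",cc((205,150),(186,222),(286,160),(268,236)),.03))
print("top bed front corners / cheeks",bed("top",cc((97,262),(338,303)),0.0))
```

```text
[ 0.4864 -0.3594  0.03  ] [np.float64(0.1063851376507736), np.float64(0.06428601740988338), np.float64(0.10684868431312336), np.float64(0.06029651870725885)]
-4.75971161296562
scene old [[-120.9857   13.9308]
 [-120.039   -46.3087]
 [ -24.1287  -23.6512]
 [ -13.2611   22.4454]]
top old [[-111.7807   26.8643]
 [-112.0991  -35.5877]
 [  -0.5929  -34.3855]
 [   1.9271   30.5615]]
top edges [[ -38.6869   29.0804]
 [-106.2052   26.7483]
 [ -34.662   -33.6305]
 [-105.506   -36.3262]]
top bed front corners / cheeks [[-136.6492   90.2851]
 [-134.0967  -96.0652]]
```

Run:
```python
from h import *
np.set_printoptions(precision=1,suppress=True)
x=np.array([.9995,-.0297,0]);y=np.array([.0297,.9995,0])
c=np.cos(np.radians(15));s=np.sin(np.radians(15))
bo=np.array([.557,-.02,0])+.0606*x+[0,0,.0256]; bx=c*x-[0,0,s]; bz=s*x+[0,0,c]
pt=lambda a,b,h:bo+a*bx+b*y+h*bz
P=[pt(-.11,.028,.03),pt(-.11,-.034,.03),pt(0,-.034,.03),pt(0,.028,.03),pt(0,.1,.075),pt(0,-.1,.075),pt(-.132,.094,0),pt(-.132,-.094,0)]
print("scene e3 pred\n",(proj("scene",P)-[212,132]+.5)*8); print("top c1 pred\n",(proj("top",P)-[155,125]+.5)*5)
for n,f,b in(("scene","s3.npy",(212,132,258,165)),("top","top0.npy",(185,140,220,178))):
    im=np.load(f)[b[1]:b[3],b[0]:b[2]].astype(int); w=((im[...,0]-im[...,2]>18)&(im.min(2)>125)).astype(np.uint8)
    print(n); print("\n".join("%d "%(b[1]+i)+"".join(".#"[v] for v in r) for i,r in enumerate(w)))
```

```text
scene e3 pred
 [[  55.1  155.1]
 [ 162.2  219.4]
 [ 359.7  163.6]
 [ 253.5  103.8]
 [ 150.4  -61.2]
 [ 498.7  126.9]
 [-103.6  167.7]
 [ 217.3  368.2]]
top c1 pred
 [[183.6 226.3]
 [264.1 240.8]
 [297.2 124.8]
 [219.1 111. ]
 [124.2  59.6]
 [381.1 104.6]
 [ 94.4 256.6]
 [336.4 300.7]]
scene
132 ..............................................
133 ..............................................
134 ..............................................
135 ..............................................
136 ..............................................
137 ..............................................
138 ..............................................
139 ..............................................
140 ..............................................
141 ..............................................
142 ..............................................
143 ..............................................
144 ..............................................
145 ..............................................
146 ..............................................
147 ...............................#.......
[... 1698 characters left out ...]
############........
161 ...........###############.........
162 .................#########.........
163 ......................###..........
164 ...................................
165 ........#####......................
166 ........######......#..............
167 ........################...........
168 .......#################...........
169 .......#################...........
170 ........################...........
171 ..........##############...........
172 ................#######............
173 ...................................
174 ...................................
175 ...................................
176 ...................................
177 ...................................
```

Request:
{"name": "move_arm", "arguments": {
  "moves": "1 -25 10 0 1; 2 -55 20 0 1; 3 -82 35 0 1; 4 -95 60 0 1; 4 -95 90 0 1; 4 -95 120 0 1; 4 -95 148 0 1; 4 -95 170 0 1; 4 -95 185 0 1; 4 -95 185 0 1",
  "newtons": 25
}}

```text
time_s: 6.13
tool_pos: [0.488, -0.355, 0.0368]
orientation: [[-0.996, 0.092, -0.005], [0.092, 0.996, 0.004], [0.005, 0.003, -1.0]]
ft_force: [-1.3, 0.9, 0.3]
opening: 0.0851
grip_force: 0.0
```

Run:
```python
from h import *
s=read_state(); print(s["time_s"],s["tool_pos"],s["ft_force"],s["joint_positions"])
a=grab_frame("scene"); np.save("s4.npy",a); save("scene","s4.png",(260,150,350,260),5,a)
```

```text
6.1333 [ 0.48799623 -0.35504883  0.03677607] [-1.33492627  0.87050809  0.25074398] [-3.60459406e+01  2.89351610e+01 -8.62072863e+00  5.28076768e+01
  1.54047835e-02 -3.07514799e+01]
```

View pics/s4.png

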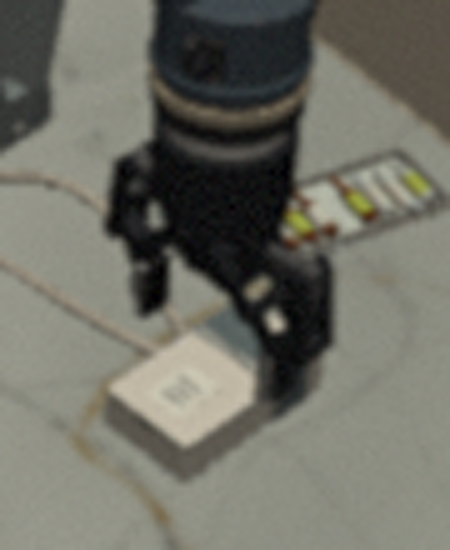

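The fingers straddle the new carton (5x crop: carton top at about (185,385), right fingertip (285,400), left fingertip (148,305)), with clearance on both sides. Next: descend and close.

Request:
{"name": "move_arm", "arguments": {
  "moves": "0 -1 8 0 1; 0 -1 16 0 1; 0 -1 22 0 1; 0 -1 22 0 1; 0 -1 22 0 0.3; 0 -1 22 0 0.3; 0 -1 22 0 0.3; 0 -1 22 0 0.3; 0 -1 22 0 0.3; 0 -1 22 0 0.3",
  "newtons": 25
}}

```text
time_s: 7.02
tool_pos: [0.4901, -0.3583, 0.0189]
orientation: [[-0.996, 0.093, 0.001], [0.093, 0.996, -0.0], [-0.001, -0.0, -1.0]]
ft_force: [-0.3, 0.5, 5.0]
opening: 0.0617
grip_force: 28.4
```

Request:
{"name": "move_arm", "arguments": {
  "moves": "0 0 -6 0 0.3; 0 0 -20 0 0.3; 0 0 -45 0 0.3; 0 0 -75 0 0.3; 0 0 -110 0 0.3; 0 0 -145 0 0.3; 0 0 -175 0 0.3; -3 25 -190 -0.01 0.3; -7 55 -195 -0.02 0.3; -10 80 -195 -0.03 0.3",
  "newtons": 30
}}

```text
time_s: 7.85
tool_pos: [0.5078, -0.2788, 0.2154]
orientation: [[-0.998, 0.063, 0.003], [0.063, 0.998, -0.001], [-0.003, -0.001, -1.0]]
ft_force: [-0.0, -0.4, -1.8]
opening: 0.0615
grip_force: 34.3
```

Run:
```python
from h import *
s=read_state(); print(s["time_s"],s["tool_pos"],s["ft_force"],s["opening"],s["grip_force"]); print(s["orientation"])
```

```text
7.85 [ 0.50782284 -0.27879544  0.2154337 ] [-0.04531874 -0.39008049 -1.84105024] 0.061492739361640014 34.274758100509644
[[-9.97986215e-01  6.33745366e-02  2.68021418e-03]
 [ 6.33719493e-02  9.97989436e-01 -1.03957454e-03]
 [-2.74070799e-03 -8.67630659e-04 -9.99995868e-01]]
```

Request:
{"name": "move_arm", "arguments": {
  "moves": "-4 25 0 -0.005 0.3; -10 60 0 -0.01 0.3; -16 96 0 -0.015 0.3; -22 132 0 -0.02 0.3; -28 168 0 -0.025 0.3; -34 204 0 -0.03 0.3; -40 235 0 -0.035 0.3; -43 254 5 -0.035 0.3; -43 259 15 -0.035 0.3; -43 259 30 -0.035 0.3"
}}

```text
time_s: 8.68
tool_pos: [0.5669, -0.022, 0.1837]
orientation: [[-1.0, 0.025, 0.002], [0.025, 1.0, 0.0], [-0.002, 0.0, -1.0]]
ft_force: [0.1, -1.1, -1.1]
opening: 0.0613
grip_force: 34.2
```

Request:
{"name": "move_arm", "arguments": {
  "moves": "0 0 15 0 0.3; 0 0 32 0 0.3; 0 0 48 0 0.3; 0 0 60 0 0.3; 0 0 66 0 0.3; 0 0 66 0 0.3; 0 0 66 0 0.3"
}}

```text
time_s: 9.27
tool_pos: [0.5662, -0.024, 0.1174]
orientation: [[-1.0, 0.028, -0.001], [0.028, 1.0, 0.0], [0.001, -0.0, -1.0]]
ft_force: [-0.7, -0.8, -1.6]
opening: 0.0611
grip_force: 34.2
```

Run:
```python
from h import *
np.set_printoptions(precision=1,suppress=True)
s=read_state(); print(s["time_s"],s["tool_pos"]*1e3,s["ft_force"],s["opening"],s["grip_force"],s["joint_positions"]); print(np.degrees(np.arctan2(s["orientation"][1,0],s["orientation"][0,0])))
a=grab_frame("scene"); b=grab_frame("top"); np.save("s5.npy",a)
A=cv2.resize(a[100:180,185:285],(500,400),interpolation=3); B=cv2.resize(b[125:185,165:235],(300,257),interpolation=3)
B=np.vstack([B,np.zeros((143,300,3),np.uint8)]); cv2.imwrite("pics/d5.png",np.hstack([A,B])[:,:,::-1])
```

```text
9.2667 [566.2 -24.  117.4] [-0.7 -0.8 -1.6] 0.06110580633645003 34.211241602897644 [-2.4 21.5 -7.9 60.6 -0.  -0.8]
178.3821847325537
```

View pics/d5.png

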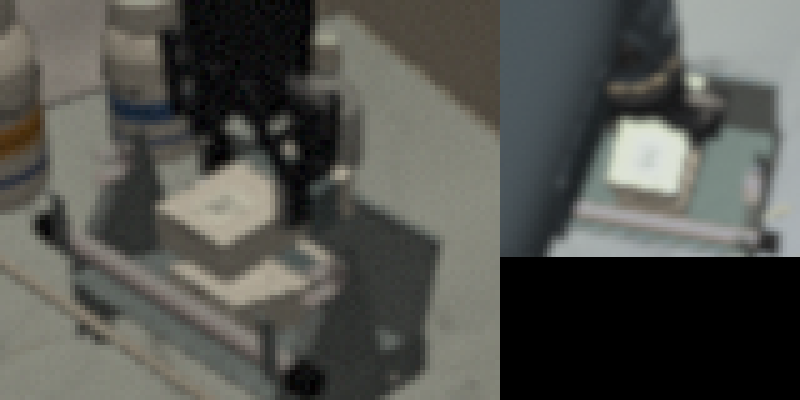

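The picture shows the held carton level above the lower one (scene half, 5x from 185,100: its front top corners (157,207) and (228,250); the lower carton's front corner (240,307)). The bar's caps are still at (45,225) and (303,380). Checking the sideways offset numerically.

Run:
```python
from h import *
np.set_printoptions(precision=1,suppress=True)
d=lambda *p:np.array(p,float)/5+[185,100]-.4
t=lambda *p:(np.array(p,float)-[500,0])*[70/300,60/257]+[165,125]-.4
y=np.array([.0297,.9995,0]);x=np.array([.9995,-.0297,0]);rk=np.array([.557,-.02,0]); fr=lambda P:np.c_[(P-rk)@x,(P-rk)@y]*1e3
print("tcp",fr(np.array([[.5662,-.024,.1174]])))
print("scene upper front L,R",fr(plane("scene",d((157,207),(228,250)),.129)))
print("scene lower front R",fr(plane("scene",d((239,308)),.083)))
print("scene lower front L,R (e3)",fr(plane("scene",np.array([[58,175],[165,238.]])/8+[212,132]-.5,.083)))
print("top upper fL,fR",fr(plane("top",t((610,184),(686,192)),.129)))
print("top lower fL fR (c1)",fr(plane("top",np.array([(184,226),(266,241.)])/5+[155,125]-.4,.083)))
```

```text
tcp [[ 9.3 -3.7]]
scene upper front L,R [[-49.2  21. ]
 [-50.2 -44.2]]
scene lower front R [[-44.5 -44. ]]
scene lower front L,R (e3) [[-46.   17.1]
 [-45.3 -43.6]]
top upper fL,fR [[-44.7  24.1]
 [-39.7 -41.4]]
top lower fL fR (c1) [[-37.9  27.3]
 [-38.1 -35.9]]
```

Request:
{"name": "move_arm", "arguments": {
  "moves": "0 0 5 0 0.3; 0 0 10 0 0.3; 0 0 14 0 0.3; 0 0 17 0 0.3; 0 0 19 0 0.3; 0 0 21 0 0.3; 0 0 21 0 0.3",
  "newtons": 22
}}

```text
time_s: 9.95
tool_pos: [0.567, -0.0235, 0.0967]
orientation: [[-1.0, 0.028, 0.001], [0.028, 1.0, 0.0], [-0.001, 0.0, -1.0]]
ft_force: [0.7, -1.0, 4.1]
opening: 0.0613
grip_force: 35.0
```

Request:
{"name": "move_arm", "arguments": {
  "moves": "0 0 2 0 0.3; 0 0 4 0 0.3; 0 0 6 0 0.3; 0 0 6 0 0.3"
}}

```text
time_s: 10.28
tool_pos: [0.5685, -0.0236, 0.0915]
orientation: [[-1.0, 0.028, 0.005], [0.028, 1.0, -0.0], [-0.005, 0.0, -1.0]]
ft_force: [3.8, -0.4, 7.7]
opening: 0.0612
grip_force: 35.9
```

Request:
{"name": "move_arm", "arguments": {
  "moves": "0 0 1 0 0.3; 0 0 2 0 0.3; 0 0 3 0 0.3; 0 0 3 0 0.3; 0 0 3 0 0.3"
}}

```text
time_s: 10.7
tool_pos: [0.5686, -0.0236, 0.0888]
orientation: [[-1.0, 0.028, 0.005], [0.028, 1.0, -0.0], [-0.005, 0.0, -1.0]]
ft_force: [3.9, -0.0, 7.3]
opening: 0.0613
grip_force: 36.2
```

```bash
cat > st.py <<'E'
from h import *
np.set_printoptions(precision=1,suppress=True)
s=read_state(); print(s["time_s"],s["tool_pos"]*1e3,s["ft_force"],s["torque"],s["opening"]*1e3,s["grip_force"])
E
cat > ascii.py <<'E'
from h import *
import sys
n,f,x0,y0,x1,y1=sys.argv[1],sys.argv[2],*map(int,sys.argv[3:7])
im=grab_frame(n); np.save(f,im); g=im[y0:y1,x0:x1].astype(int)
v=g.sum(2)//3
for i,r in enumerate(v): print(y0+i," ".join("%3d"%q for q in r))
E
python3 st.py; python3 ascii.py scene s6.npy 212 140 246 168
```

```text
10.7 [568.6 -23.6  88.8] [ 3.9 -0.   7.3] [ 0.  -0.4 -0. ] 61.318772037893545 36.19135022163391
140  47  48  48  47  45  53  85 118 125 129 129 129 124  97  65  40  31  54  84 100 113 124 121 111  97  89  83  67  41  17  29  56  53  28
141  47  44  45  47  46  47  76 112 129 126 124 125 122 101  83  89 100 113 143 155 156 153 147 129 114 105  98  90  61  23  12  14  18   8
142  47  45  46  46  42  42  60  99 122 127 123 128 137 127 127 148 153 156 161 164 162 159 159 154 146 137 128 114  82  39  16  10  13   6
143  45  46  49  45  46  47  56  84 121 135 132 141 155 156 158 161 164 164 163 165 164 163 160 159 158 157 150 138 105  62  26  15   8  13
144  49  45  46  46  48  69  90 111 138 155 158 158 162 160 162 163 165 164 159 161 165 167 162 162 161 159 161 157 125  78  43  21  10  18
145  45  47  46  45  56  96 135 150 160 162 163 161 163 163 161 157 161 157 145 143 160 167 167 162 162 163 161 159 128  82  53  32  15  16
146  45  49  49  42  56  86 120 142 154 158 161 164 163 166 161 149 140 137 136 141 154 168 170 169 164 162 161 159 124  80  57  31  17  11
147  46  48  46  43  52 
[... 2215 characters left out ...]

163  95  94  96  93  95  97  95  82  76  74  82  96 109 117 125 128 124 116 106  91  84  81  78  78  79  81  76  76  77  79  80  81  79  81
164 103  94  93  91  95  95  98  91  85  78  74  77  87 102 112 121 125 128 126 113  94  84  79  75  65  61  58  68  75  82  85  84  87  81
165 122 105  94  90  96  97  95  96  96  94  87  80  73  81  92 105 114 122 129 127 120 105  93  80  66  51  48  58  79  90  93  95  94  85
166 126 121 107  91  89  91  96  97  99  94  94  89  82  75  74  79  95 108 120 126 128 128 114 102  81  56  46  57  83  93  98  97  87  81
167 128 126 118 103  88  88  94  99 102  98  96  96  91  84  76  71  79  89 101 112 121 124 129 126 101  65  48  59  85  97  97  95  89  80
```

Request:
{"name": "move_arm", "arguments": {
  "moves": "-1.5 0 0.4 0 0.3; -3 0 0.8 0 0.3; -4.5 0 1.2 0 0.3; -6 0 1.6 0 0.3; -7.5 0 2 0 0.3; -7.5 0 2 0 0.3"
}}

```text
time_s: 11.25
tool_pos: [0.5739, -0.0238, 0.0857]
orientation: [[-1.0, 0.028, 0.0], [0.028, 1.0, 0.0], [-0.0, 0.0, -1.0]]
ft_force: [-1.9, -0.3, 5.2]
opening: 0.0613
grip_force: 36.1
```

```bash
python3 st.py
```

```text
11.25 [573.9 -23.8  85.7] [-1.9 -0.3  5.2] [-0.   0.7  0. ] 61.260222185544755 36.05551064014435
```

Request:
{"name": "move_arm", "arguments": {
  "moves": "-1 0 0.3 0 0.3; -2 0 0.5 0 0.3; -3 0 0.8 0 0.3; -3 0 0.8 0 0.3; -3 0 0.8 0 0.3"
}}

```text
time_s: 11.67
tool_pos: [0.5767, -0.0239, 0.0848]
orientation: [[-1.0, 0.028, -0.0], [0.028, 1.0, 0.0], [0.0, 0.0, -1.0]]
ft_force: [-2.4, 0.4, 5.2]
opening: 0.0614
grip_force: 36.0
```

Request:
{"name": "move_arm", "arguments": {
  "moves": "-1 0 0.3 0 0.3; -2 0 0.5 0 0.3; -2 0 0.5 0 0.3; -2 0 0.5 0 0.3"
}}

```text
time_s: 12.0
tool_pos: [0.5789, -0.0239, 0.0842]
orientation: [[-1.0, 0.028, 0.0], [0.028, 1.0, 0.0], [-0.0, 0.0, -1.0]]
ft_force: [-3.3, -0.3, 6.4]
opening: 0.0612
grip_force: 36.1
```

```bash
python3 st.py
```

```text
12.0 [578.9 -23.9  84.2] [-3.3 -0.3  6.4] [-0.1  0.8  0. ] 61.23443198465739 36.10154986381531
```

Request:
{"name": "move_arm", "arguments": {
  "moves": "-1 0 0.3 0 0.3; -2 0 0.5 0 0.3; -2 0 0.5 0 0.3; -2 0 0.5 0 0.3"
}}

```text
time_s: 12.33
tool_pos: [0.5791, -0.0239, 0.0838]
orientation: [[-1.0, 0.028, -0.003], [0.028, 1.0, 0.0], [0.003, 0.0, -1.0]]
ft_force: [-9.7, 0.2, 13.6]
opening: 0.0608
grip_force: 36.9
```

Request:
{"name": "move_arm", "arguments": {
  "moves": "-1 0 0.3 0 0.3; -2 0 0.5 0 0.3; -2 0 0.5 0 0.3; -2 0 0.5 0 0.3"
}}

```text
time_s: 12.67
tool_pos: [0.5794, -0.024, 0.0834]
orientation: [[-1.0, 0.028, -0.006], [0.028, 1.0, 0.0], [0.006, 0.0, -1.0]]
ft_force: [-17.2, -0.8, 18.9]
opening: 0.0612
grip_force: 37.7
```

```bash
python3 st.py; python3 ascii.py scene s7.npy 212 138 250 166
```

```text
12.6667 [579.4 -24.   83.4] [-17.2  -0.8  18.9] [0.  3.6 0.1] 61.17729280303936 37.69404888153076
138  48  49  45  48  49  77 114 124 128 123 126 124 127 126 127 118  86  42  23   5   2  13  22  45  53  56  60  61  64  57  36  17  27  56  74  57  24   5
139  47  49  47  47  45  63  99 122 125 126 128 127 124 125 126 121  87  40  17  14  14  26  35  57  66  72  76  74  77  74  56  24  24  71  93  72  37   6
140  47  46  44  44  46  54  86 115 128 129 127 126 125 125 128 120  87  45  35  46  57  81  95 105 105 100  95  89  84  80  61  34  17  36  52  40  21   5
141  47  46  46  44  46  47  77 112 127 126 126 125 127 128 126 122  96  81  89 105 116 140 151 153 145 130 122 113 101  90  74  39  14  15  18  12   4  19
142  48  47  48  48  49  44  63 102 122 127 126 127 130 135 136 131 128 137 147 152 156 157 164 160 158 153 147 136 125 115  93  56  25  18  13  13   9  12
143  46  45  45  48  48  43  51  86 120 133 136 140 145 153 155 156 154 158 159 160 163 162 162 162 162 160 159 156 149 137 111  71  33  15   2  17  17  12
144  49  44  48  46  49  47  47  74 116 145 154 156 158 158 156 16
[... 2665 characters left out ...]
  96  91  84  85  85  81  82  78  80  80  80  76  78  77  83  85  86  77  59
162  97  97  96  96  92  87  80  73  80  91 103 114 122 128 128 121 111 101  94  93  87  79  82  82  86  86  79  78  77  77  77  78  75  78  77  81  79  62
163  91  96  94  95  95  96  91  82  72  73  83  97 110 117 125 129 124 117 109  98  86  76  77  78  82  81  77  75  80  79  77  78  79  79  80  81  78  65
164 102  98  94  93  94  95  96  91  82  77  75  78  88  99 113 121 126 127 125 114  95  86  78  77  66  58  59  64  73  78  79  80  80  76  80  79  72  58
165 120 107  94  91  95  96  98  97  93  94  85  79  76  78  91 102 115 123 129 125 120 105  95  79  67  53  50  59  73  76  85  89  82  78  81  77  68  53
```

Request:
{"name": "move_arm", "arguments": {
  "moves": "1 0 -0.5 0 0.3; 2.5 0 -1.5 0 0.3; 4 0 -2.5 0 0.3; 5 0 -3.5 0 0.3; 5 0 -3.5 0 0.3; 5 0 -3.5 0 0.3"
}}

```text
time_s: 13.22
tool_pos: [0.5782, -0.0239, 0.0865]
orientation: [[-1.0, 0.028, 0.001], [0.028, 1.0, 0.0], [-0.001, 0.0, -1.0]]
ft_force: [0.2, -0.2, -1.0]
opening: 0.0612
grip_force: 35.3
```

```bash
python3 st.py
```

```text
13.2167 [578.2 -23.9  86.5] [ 0.2 -0.2 -1. ] [ 0. -0. -0.] 61.2035495271329 35.33755660057068
```

Request:
{"name": "move_arm", "arguments": {
  "moves": "0 -1.2 0 0 0.3; 0 -2.5 0 0 0.3; 0 -2.5 0 0 0.3; 0 -2.5 1 0 0.3; 0 -2.5 2 0 0.3; -0.5 -2.5 2.6 0 0.3; -1.5 -2.5 3 0 0.3; -2.5 -2.5 3.3 0 0.3; -2.5 -2.5 3.3 0 0.3; -2.5 -2.5 3.3 0 0.3"
}}

```text
time_s: 14.05
tool_pos: [0.5792, -0.0265, 0.0835]
orientation: [[-1.0, 0.028, -0.002], [0.028, 1.0, 0.0], [0.002, -0.0, -1.0]]
ft_force: [-6.4, 0.1, 8.3]
opening: 0.0611
grip_force: 36.4
```

```bash
python3 st.py; python3 ascii.py scene s8.npy 216 138 250 164
```

```text
14.05 [579.2 -26.5  83.5] [-6.4  0.1  8.3] [-0.   1.5  0.1] 61.101440511118156 36.43443524837494
138  50  77 114 123 127 125 125 125 125 127 128 125  99  69  35  15   6   0   7  27  45  53  58  61  55  55  36  14  21  42  70  70  41  15
139  41  65 103 123 128 125 127 125 126 125 125 126 100  65  38   9   1  13  30  40  55  61  66  70  73  72  59  34  13  44  88  84  53  16
140  45  52  88 117 127 127 127 127 126 124 126 123  98  68  36  28  36  52  71  92  88  89  88  87  83  82  68  40  15  30  58  52  30  13
141  44  49  77 114 126 128 127 126 126 125 130 123 106  85  68  83  99 111 129 145 140 127 116 109  99  93  80  57  26  14  17  21  16  12
142  47  41  62 101 125 127 126 127 128 129 132 136 135 126 124 140 152 155 159 161 158 155 146 136 126 114 100  73  35  12  11  18  11   8
143  49  45  51  84 116 131 133 133 138 140 146 157 156 158 155 160 164 160 162 163 159 159 156 155 149 137 122  86  49  20  11  15  16  14
144  46  42  45  70 112 139 147 150 153 158 157 157 162 161 162 161 163 159 159 162 163 163 160 161 157 156 138 104  64  32  16  13  10   8
145  46  45  45  60 105
[... 1936 characters left out ...]

159  91 103 111 123 126 125 119 110  97  86  88  99 107 108 100  95  89  82  77  78  75  78  78  75  78  81  79  80  80  97 118 124 122 112
160  77  83  97 108 119 126 129 125 118 108  98  92  90  89  91 100  93  86  80  82  77  74  82  79  77  80  79  78  82  95 110 113 101  78
161  81  74  76  86 101 113 120 126 127 126 115 104  95  86  90  97  92  81  80  82  82  80  81  81  80  80  77  77  79  80  88  86  79  60
162  93  87  77  75  80  94 105 116 124 127 124 122 110 102  95  92  87  80  80  82  85  83  80  79  80  76  79  80  76  78  76  81  76  67
163  98  95  93  81  75  72  83  95 107 118 125 127 128 119 108  98  87  79  78  80  79  81  78  75  75  78  78  77  78  77  79  81  76  67
```

Request:
{"name": "move_arm", "arguments": {
  "moves": "1.5 0 -1 0 0.3; 2 0 -1.5 0 0.3; 2 0 -1.5 0 0.8; 2 0 -1.5 0 0.9; 2 0 -1.5 0 1; 2 0 -1.5 0 1; 2 0 -1.5 0 1"
}}

```text
time_s: 14.68
tool_pos: [0.5784, -0.0264, 0.0846]
orientation: [[-1.0, 0.028, -0.0], [0.028, 1.0, 0.0], [0.0, 0.0, -1.0]]
ft_force: [0.5, 0.5, -0.3]
opening: 0.0851
grip_force: 0.0
```

Request:
{"name": "move_arm", "arguments": {
  "moves": "0 0 -8 0 1; 0 0 -25 0 1; 0 0 -60 0 1; 0 0 -95 0 1; 0 -35 -110 0 1; 0 -70 -110 0 1; 0 -110 -110 0 1; 0 -150 -110 0 1; 0 -190 -110 0 1; 0 -230 -110 0 1"
}}

```text
time_s: 15.52
tool_pos: [0.5716, -0.2582, 0.1956]
orientation: [[-1.0, 0.028, 0.001], [0.028, 1.0, -0.0], [-0.001, -0.0, -1.0]]
ft_force: [0.9, -0.4, -0.0]
opening: 0.0854
grip_force: 0.0
```

```bash
python3 st.py;  python3 ascii.py scene s9.npy 216 134 256 164
python3 - <<'E'
from h import *
b=grab_frame("top"); np.save("t9.npy",b)
E
```

```text
15.5167 [ 571.6 -258.2  195.6] [ 0.9 -0.4 -0. ] [ 0. -0.  0.] 85.3844404482738 0.0
134  88 121 129 129 133 127 128 127 127 128 128 128 128 124 102  74  58  58  58  56  58  55  56  59  56  57  54  50  58  71  80  86  86  81  77  72  73  76  79 102
135  77 115 129 131 129 127 127 127 128 129 126 129 130 124 100  70  55  57  55  56  55  55  56  60  58  57  60  55  53  51  56  69  80  89  87  81  89  97 106 121
136  66 102 124 130 129 127 129 129 127 129 126 129 128 124 101  68  57  57  57  59  58  59  57  58  55  57  56  55  58  56  53  56  62  72  85  91 104 121 126 131
137  53  88 115 131 129 127 130 130 128 124 131 129 131 127  99  67  55  56  54  54  58  56  57  60  55  56  55  58  63  60  56  54  52  55  59  75  90 106 118 123
138  51  80 112 129 129 129 128 127 130 127 129 127 128 121  91  61  54  58  56  57  55  55  55  59  59  63  66  77  94  95  80  67  53  55  53  56  62  77  94 105
139  45  65 106 126 131 131 128 131 130 128 128 130 128 112  82  57  54  54  57  55  61  59  62  64  69  75  85 101 130 140 124 100  79  62  57  57  56  60  65  79
140  46  54  88 119 130 131 130 1
[... 3202 characters left out ...]
 101 119 126 126 116 101  80  60  49  49  47
160  75  85  97 113 121 130 130 128 121 109  99  98  93  89  94 102  96  85  84  82  77  82  82  81  83  81  83  80  83  98 113 117 104  79  66  54  48  47  50  50
161  85  74  79  92 104 114 125 129 132 128 119 105  97  88  88  94  89  82  84  86  83  84  81  82  82  82  80  80  80  85  87  93  82  63  48  48  50  46  48  49
162  95  91  80  74  82  93 107 118 126 133 131 122 112 104  96  95  87  82  81  86  89  88  82  83  80  79  81  79  80  77  79  80  80  70  55  50  48  49  49  49
163  97  96  95  85  75  74  85  97 112 121 129 132 129 122 112 100  88  79  81  82  85  82  78  79  79  80  79  81  79  79  80  82  81  62  54  48  48  48  48  51
```

Request:
{"name": "move_arm", "arguments": {
  "moves": "15 -15 -10 0 1; 45 -35 -30 0 1; 75 -55 -45 0 1; 105 -75 -45 0 1; 135 -95 -45 0 1; 168 -115 -45 0 1; 200 -135 -45 0 1; 232 -155 -45 0 1; 264 -175 -45 0 1; 296 -195 -45 0 1"
}}

```text
time_s: 16.45
tool_pos: [0.2691, -0.4433, 0.2404]
orientation: [[-1.0, 0.027, 0.0], [0.027, 1.0, -0.001], [-0.0, -0.001, -1.0]]
ft_force: [-0.1, -0.6, -0.1]
opening: 0.0858
grip_force: 0.0
```

Request:
{"name": "move_arm", "arguments": {
  "moves": "20 -10 0 0 1; 40 -20 0 0 1; 60 -30 0 0 1; 70 -35 0 0 1; 70 -35 0 0 1"
}}

```text
time_s: 16.87
tool_pos: [0.1982, -0.4766, 0.2401]
orientation: [[-1.0, 0.03, -0.0], [0.03, 1.0, -0.0], [0.0, -0.0, -1.0]]
ft_force: [0.0, 0.4, -0.6]
opening: 0.0853
grip_force: 0.0
```

```bash
python3 st.py
python3 - <<'E'
from h import *
b=grab_frame("top"); np.save("t9.npy",b); a=np.load("s9.npy")
A=cv2.resize(a[125:175,205:265],(480,400),interpolation=3); B=cv2.resize(b[135:185,180:220],(320,400),interpolation=3)
cv2.imwrite("pics/f.png",np.hstack([A,B])[:,:,::-1])
E
```

```text
16.8667 [ 198.2 -476.6  240.1] [ 0.   0.4 -0.6] [-0. -0.  0.] 85.31644149104547 0.0
```

View pics/f.png

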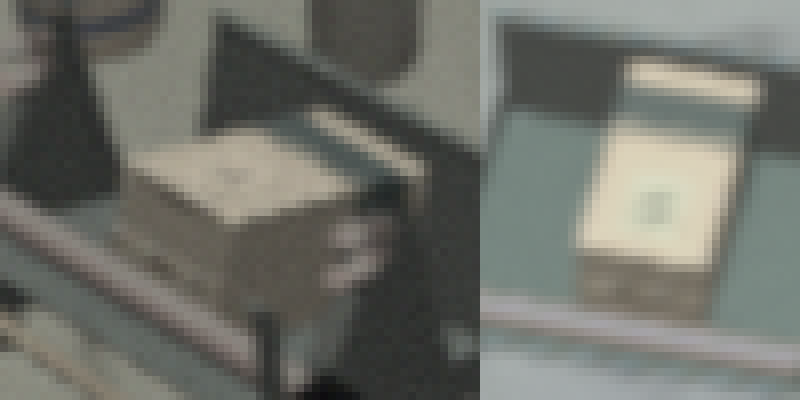

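The final picture shows the upper carton lying flush on the lower one (scene half: common front edge (232,222)-(228,305); top half: front face corners (577,247) and (705,268)). The bar lies in front. One number check of the offset and of the bar and the rack.

Run:
```python
from h import *
np.set_printoptions(precision=1,suppress=True)
x=np.array([.9995,-.0297,0]);y=np.array([.0297,.9995,0]);c=np.cos(np.radians(15));s=np.sin(np.radians(15))
bo=np.array([.557,-.02,0])+.0606*x+[0,0,.0256]; bx=c*x-[0,0,s]; bz=s*x+[0,0,c]
def bed(cam,uv,h):
    o,v=ray(cam,uv); t=((bo-o)@bz+h)/(v@bz); P=o+v*t[:,None]-bo; return np.c_[P@bx,P@y]*1e3
# edges by subpixel threshold on top images: blue-red (card warm, bed cool)
def edges(f,rows,h,x0,x1,lbl):
    im=np.load(f).astype(float)
    for r in rows:
        d=im[r,x0:x1,0]-im[r,x0:x1,2]; m=(d.max()+np.median(np.r_[d[:3],d[-3:]]))/2; i=np.where(d>m)[0]; a,b=i[0],i[-1]
        l=a-1+(m-d[a-1])/(d[a]-d[a-1]); q=b+(d[b]-m)/(d[b]-d[b+1])
        P=bed("top",[(x0+l,r),(x0+q,r)],h); print(lbl,r,"x",P[:,0],"y",P[:,1],"mid",P[:,1].mean())
edges("top0.npy",[157,158,159,160,168,169,170],.03,183,222,"lower before")
edges("t9.npy",range(153,166,2),.06,183,222,"upper now")
print("upper corners scene",bed("scene",np.array([(125,160),(232,222),(425,165),(320,108)])/8+[205,125]-.5,.06))
print("upper corners top",bed("top",(np.array([(577,247),(706,268),(760,103),(627,85)])-[480,0])/8+[180,135]-.5,.06))
```

```text
lower before 157 x [-50.2 -37.9] y [ 29.3 -27.3] mid 0.9575791878639137
lower before 158 x [-55.  -41.7] y [ 29.  -32.1] mid -1.5495154587719728
lower before 159 x [-59.7 -46.1] y [ 28.9 -33.9] mid -2.538537647270454
lower before 160 x [-64.4 -50.6] y [ 28.4 -35.2] mid -3.3873434357243397
lower before 168 x [-101.9  -88.1] y [ 28.2 -35.4] mid -3.600126081808286
lower before 169 x [-106.3  -92.8] y [ 27.2 -35.4] mid -4.0936512354134145
lower before 170 x [-110.6  -97.2] y [ 25.9 -36.3] mid -5.235964629502909
upper now 153 x [-52.4 -39.7] y [ 25.9 -32.2] mid -3.1716251945933003
upper now 155 x [-62.  -47.8] y [ 26.3 -38.9] mid -6.287993520889561
upper now 157 x [-71.4 -56.9] y [ 26.3 -40.4] mid -7.077532372514581
upper now 159 x [-80.7 -66.4] y [ 26.3 -39.7] mid -6.719595242406832
upper now 161 x [-90.  -75.6] y [ 26.3 -40.2] mid -6.933288674780396
upper now 163 x [-99.3 -84.7] y [ 26.6 -40.8] mid -7.105375434218347
upper now 165 x [-108.1  -94. ] y [ 24.6 -40.7] mid -8.042921971002006
upper corners scene [[-120.    14.3]
 [-119.5  -45.7]
 [ -10.3  -42.4]
 [ -11.    17.1]]
upper corners top [[-109.8   24.6]
 [-108.6  -36.4]
 [ -11.2  -39.5]
 [ -14.4   24.6]]
```

Run:
```python
from h import *
np.set_printoptions(precision=1,suppress=True,linewidth=150)
x=np.array([.9995,-.0297,0]);y=np.array([.0297,.9995,0]);c=np.cos(np.radians(15));s=np.sin(np.radians(15))
bo=np.array([.557,-.02,0])+.0606*x+[0,0,.0256]; bx=c*x-[0,0,s]; bz=s*x+[0,0,c]
def front(cam,uv,a=-.11):
    o,v=ray(cam,uv); t=((bo-o)@bx+a)/(v@bx); P=o+v*t[:,None]-bo; return np.c_[P@y,P@bz]*1e3
im=np.load("t9.npy").astype(float)
for r in range(164,176):
    d=im[r,183:222,0]-im[r,183:222,2]; bg=np.median(d[:4]); m=(np.median(d[12:22])+bg)/2; i=np.where(d>m)[0]; a,b=i[0],i[-1]
    l=a-1+(m-d[a-1])/(d[a]-d[a-1]); q=b+(d[b]-m)/(d[b]-d[b+1])
    print(r,l+183,q+183,front("top",[(183+l,r),(183+q,r)]).ravel())
im=np.load("s9.npy").sum(2)/3.
print("scene left edge")
for r in range(145,158): 
    d=im[r,214:226]; print(r,d)
```

```text
164 191.46875 210.26923076923077 [ 24.5  69.2 -47.2  91.3]
165 191.60714285714286 209.95454545454544 [ 24.4  62.7 -45.8  84.5]
166 192.02777777777777 209.52272727272728 [ 23.2  56.6 -44.   77.4]
167 191.95 209.54166666666666 [ 23.9  49.7 -43.9  70.9]
168 191.8 209.5 [ 25.   42.8 -43.5  64.2]
169 191.55 209.27777777777777 [ 26.4  35.6 -42.4  57.3]
170 191.45833333333334 208.95 [ 27.2  28.6 -40.9  50.1]
171 191.85 208.4090909090909 [ 26.1  22.2 -38.6  42.7]
172 192.03571428571428 208.14583333333334 [ 25.8  15.5 -37.4  35.6]
173 192.0625 207.775 [ 26.1   8.5 -35.7  28.3]
174 196.125 207.41666666666666 [ 10.4   6.7 -34.1  20.9]
175 182.796875 207.89285714285714 [ 64.4 -17.6 -35.7  14.6]
scene left edge
145 [ 50.7  47.3  47.3  47.3  47.   60.  103.3 139.  152.3 158.3 165.  163.7]
146 [ 49.   49.3  48.3  48.7  48.3  54.7  90.  107.7 120.  139.  155.  161. ]
147 [ 50.   49.3  47.   48.7  47.7  58.7  87.7  99.7  91.3 100.3 122.  141.3]
148 [ 49.7  47.7  50.3  46.3  49.   61.3  88.   97.3  91.3  89.   90.  100. ]
149 [49.3 53.  54.3 63.  66.3 77.3 89.3 94.  95.7 94.  88.3 79.7]
150 [63.3 75.  80.3 85.  92.  93.  97.7 95.7 92.7 93.7 94.  88.7]
151 [ 88.3  93.7  96.3  98.3 101.   97.3  93.3  94.   96.3  92.7  95.7  96. ]
152 [ 98.   98.3  96.7 100.  100.7 103.3 102.   95.   94.   93.   95.   96. ]
153 [104.7  99.3  99.   98.   99.7 111.7 109.7 101.3  98.3  97.3  93.7  95.3]
154 [120.3 108.7 101.7  98.3  93.   95.  105.3 107.7 104.7 100.3  95.   94. ]
155 [131.7 123.7 117.  108.   95.7  89.   92.3 103.  110.  111.7 104.   96.3]
156 [125.  130.3 129.3 124.  112.  100.3  97.7  96.3 100.3 106.3 104.3 103.7]
157 [112.  122.7 128.3 131.7 125.3 119.  108.   98.3  94.3  88.   81.7  94.7]
```

```bash
python3 -c "
from workcell import *
print(job_done())"
```

```text
the job is handed in; nothing more can be done
None
```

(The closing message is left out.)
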